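Turn the rack parking plate over onto the loading deck

TASK

The flat tube-rack parking plate lies with its used red side up on the bench. Push it up against the front step of the low metal loading deck, tip it up on the edge that meets the step and over onto the deck so that its clean blue side faces up, then slide it back along the deck until it is fully home and square against the blue back stop, and let go. Be gentle: never press hard on the plate, and leave the tube rack, bottle and jar alone.

Things in the scene. Friction and masses are not known exactly. Their poses are not given: they have to be found in the camera images.
- plate: Loose flat dense resin plate, 95 (x) by 110 (y) by 10 mm thick (z), 0.22 to 0.4 kg, too wide to grip across. Origin at its very centre. z points out of the red face: up at the start, to end down; the other face is blue. At the start its +x edge faces the deck, turned at most 0.2 rad from it, 20 to 50 mm short of the step. Its sides are plain and square. Pressing it with over 25 N is too hard.
- plate_lead (a point): Middle of the end face of the plate's +x edge (47.5 mm from its centre), the edge that meets the step and about which the plate tips. Nothing hooks the opposite, near edge: it is raised by the friction of fingers pressed on its end face with about 9 to 12 N along the plate, while the step's foot holds the leading edge.
- deck: Low fixed metal platform, 200 mm wide (y), no side walls. Origin on the bench at the middle of the foot of its upright front step; x points level into the deck, away from the robot, z up, yaw up to 0.3 rad. The step is 20 mm high; the flat top runs from x = 0 to 125 mm, where the blue back stop stands, 45 mm above the bench. Fully home, the plate's centre is at x = 77.5, z = 25 mm.
- rack: Red tube rack, 70 by 110 by 40 mm, with four capped tubes reaching 86 mm, loose beside the deck, to be left alone. Origin at the centre of its underside.
- bottle: Reagent bottle, 56 mm across, 130 mm high, loose, to be left alone. Origin at the centre of its underside.
- jar: Small jar, 60 mm across, 70 mm high, loose, to be left alone. Origin at the centre of its underside.

How it is judged:
On the way, in this order (a step that is already met when the one before it is completed fails the run):
1. the plate is tipped up by at least 35 degrees, on its leading edge, at the foot of the step (angle between plate's own z axis and vertical between 0.6 and 2 rad and z of plate_lead in the frame of deck below 0.018 m and x of plate_lead in the frame of deck between -0.025 and 0.01 m), for 0.1 s.
2. the plate lies blue side up on the deck (angle between plate's own z axis and vertical above 3.05 rad and z of plate in the frame of deck between 0.021 and 0.029 m), for 0.2 s.
At the end, for the whole second after the job is handed in: The plate lies flat on the deck, blue side up, at rest, its edge home against the back stop (its centre within 4 mm of the fully home distance), square to the stop within 0.06 rad, and its centre within 45 mm of the deck's middle line, so that it lies wholly on the deck (all of step 2 and x of plate in the frame of deck between 0.0735 and 0.0815 m and y of plate in the frame of deck between -0.045 and 0.045 m and angle between the x axis of plate and the x axis of deck, either way round below 0.06 rad and linear speed of plate below 0.01 m/s); the robot touches nothing.
It fails at once if the fingers or arm press on the plate with more than 25 N (contact force between any of the fingers, the arm and plate above 25 N).
It fails at once if the rack, bottle or jar is moved by more than 15 mm (distance of any of rack, bottle, jar from where it was at the start of the episode above 0.015 m).
It also fails if it takes over 72 s, if anything falls off the work surface, if the arm or the gripper's body presses on something with over 40 N, if the wrist force passes 120 N, or if a joint passes its speed limit or range.

ROBOT

A 7-joint arm with a two-finger parallel gripper is mounted at the origin on the work surface. World frame = base frame: x ahead of the robot, y to its left, z up, the work surface at z = 0. Lengths are in m, angles in rad, forces in N, time in s.
With the tool pointing down it reaches from about 0.4 to 0.9 m from the base axis. Payload 5.6 kg.
Tool frame: the origin (TCP) lies midway between the tips of the shut fingers; the grasp point (between the pads) lies 19 mm behind it; z points along the fingers, y is the line along which they close (so a half turn about z gives the same grasp; the last joint's range is limited). The gripper opens to 92 mm and grips with 3 to 60 N. Pads are 20 mm wide; open, the fingers measure 128 mm over their backs; the gripper's body (75 mm by 189 mm) begins 69 mm behind the grasp point.
Start: joints at [-1.359, 0.468, -0.012, 1.603, 0.006, 1.071, -0.056], TCP at [0.164, 0.629, 0.215] pointing down, gripper open.
Joint ranges: [-2.53, 2.53], [-0.31, 2.02], [-1.57, 1.55], [0.28, 2.44], [-1.29, 4.43], [0.15, 1.84], [-2.92, 2.92]. Speed limits (rad/s): [2.57, 2.57, 3.14, 3.14, 3.14, 3.14, 3.14].

INTERFACE

Orientations are given as a 3x3 rotation matrix whose columns are the frame's x, y, z axes.
In Python, from station import env, effector, solver, viewer, workorder, search_frame, tip_of gives the robot as it stands. Calls block until the motion is done:
- env.reach(position, orientation): joint-space move of the TCP to a pose.
- env.movel(position, frame=None, rate=0.15): straight line of the TCP; frame=None keeps the orientation; rate is the mean speed in m/s.
- env.goto_joints(angles): joint-space move.
- effector.release() and effector.grasp(squeeze=None): open the fingers fully, or close them until they stop; squeeze is the grip in N (None keeps the last).
- env.pause(seconds).
- solver.inverse_kinematics(position, orientation): joint angles nearest the present ones, or None.
- env.sense(): the state.
- viewer.read_camera(name): name is "scene" or "top"; returns (picture, depth): 400x640x3 uint8, red, green, blue; 400x640 float32, m along the optical axis (not along the pixel's ray), 0 where there is no reading.
- viewer.camera_info(name): a dict with "intrinsics" (3x3 intrinsics, pixels), "dist_coeffs" ([k1, k2, p1, p2, k3] as OpenCV has them; the pictures are not rectified), "eye" and "rotation" of the camera in the world. Camera axes: x right, y up, looking along -z (the intrinsics and any distortion apply to the point x, -y, -z); pixel columns grow to the right and rows downward; lengths in m; the calibration is good to about 2 mm. A picture is of the moment at which its call begins. camera_info takes no time and is no camera call.
A pose or a line that the arm cannot do raises env.PlanningError and nothing moves.
- workorder.finish_job(): hands the job in; it is judged then, once.
Trained networks look in the newest picture that a camera, given by its name, has taken for a name from the list of things; names that differ only in an ending like _2 or _b are one class to them, and where a whole thing is asked for, a point or a joint stands for the part that bears it (a point fixed in the world has none). Each returns a list of dicts, best first, with "score" (0 to 1); they miss things now and then, are a little off and sometimes report something else, mostly with a low value. They report only what shows in the picture. A call takes as long as a camera call.
- search_frame(camera, name): "at" ([x, y, z] in m, in world coordinates, good to about 4 mm: the middle of the surface that is visible of it).
- tip_of(camera, name): "at" ([x, y, z] in m, in world coordinates, good to about 4 mm: a listed point, or the origin of a listed thing).
The state is a dict: "t": time; "joint_positions": joint angles; "joint_velocities": joint speeds; "tau": joint torques, N m; "ee_pos": TCP position; "tcp_rot": TCP orientation; "wrist_force": force on the tool from outside, world axes, zero at the start; "moment": the same for the moment, N m; "gripper_width": finger opening in m; "grasp_force": force on a finger pad.
Only numpy, scipy, OpenCV 4.12 (cv2) and the standard library are available. Lean on these libraries where they do the work, as an engineer would, in place of code of your own. Each camera call takes 0.05 s, during which the arm holds its last target. There are 200 camera calls.

## Working session

There is one attempt and no reset: what is moved stays moved. The work goes in short steps, each a Python script; the robot and the scene stay as the last script left them, time stands still between calls to the robot, and variables do not carry over. Pictures are saved under pics/ and viewed, at most 10 in all, crops included, and the job is handed in when it is done.

```bash
ls; mkdir -p pics; python3 - <<'E'
from station import *
import cv2,numpy as np
for c in("scene","top"):
    p,d=viewer.read_camera(c); cv2.imwrite(f"pics/{c}0.png",p[:,:,::-1]); np.save(f"pics/{c}d0.npy",d)
    i=viewer.camera_info(c); print(c,i)
    for n in("plate","plate_lead","deck","rack","bottle","jar"):
        print(n,[(np.round(r["at"],3),round(r["score"],2)) for r in tip_of(c,n)[:2]])
print(env.sense())
E
```

```text
pics
scene {'intrinsics': array([[419.87252235,   0.        , 323.7795537 ],
       [  0.        , 419.87252235, 199.76546952],
       [  0.        ,   0.        ,   1.        ]]), 'dist_coeffs': array([-0.00269833,  0.        ,  0.        ,  0.        ,  0.        ]), 'eye': array([1.01867988, 0.44501187, 0.64303336]), 'rotation': array([[-0.69322443, -0.53538415,  0.48249736],
       [ 0.72057438, -0.50131355,  0.479017  ],
       [-0.01457565,  0.67974153,  0.7333069 ]])}
plate [(array([0.498, 0.062, 0.002]), 0.76)]
plate_lead [(array([0.547, 0.07 , 0.008]), 0.57)]
deck [(array([ 0.58 ,  0.081, -0.   ]), 0.89)]
rack [(array([ 0.559,  0.285, -0.003]), 0.71)]
bottle [(array([ 0.71 , -0.11 , -0.003]), 0.81)]
jar [(array([ 0.568, -0.13 , -0.006]), 0.92)]
top {'intrinsics': array([[419.77392003,   0.        , 323.61290219],
       [  0.        , 419.77392003, 194.94955709],
       [  0.        ,   0.        ,   1.        ]]), 'dist_coeffs': array([0.00287101, 0.        , 0.        , 0.        , 0.        ]), 'eye': array([0.54599463, 0.02833998, 1.06801799]), 'rotation': array([[-0.013
[... 588 characters left out ...]
9]), 'joint_velocities': array([ 0.00060838,  0.00016355,  0.00041186, -0.00103498, -0.0017457 ,
        0.00058081, -0.00024565]), 'tau': array([ 1.31438487e-04, -5.20253563e+01, -1.20483135e-02, -2.44018131e+01,
       -5.66737039e-02,  1.12821910e-02,  2.30833507e-05]), 'ee_pos': array([0.16389098, 0.62899549, 0.21462626]), 'tcp_rot': array([[-9.67676339e-01,  2.52195366e-01,  1.53296281e-05],
       [ 2.52195367e-01,  9.67676339e-01,  3.00417555e-05],
       [-7.25772689e-06,  3.29367571e-05, -9.99999999e-01]]), 'wrist_force': array([-0.26318216, -0.78798796,  0.21999848]), 'moment': array([-0.02253185, -0.01102395, -0.02193998]), 'grasp_force': 0.0, 'gripper_width': 0.09177486446068663}
```

```bash
cat > h.py <<'E'
from station import *
import cv2,numpy as np
def cloud(c,d):
    i=viewer.camera_info(c);K=i["intrinsics"]
    v,u=np.mgrid[0:400,0:640]
    q=cv2.undistortPoints(np.stack([u,v],-1).reshape(-1,1,2).astype(float),K,i["dist_coeffs"]).reshape(400,640,2)
    P=np.stack([q[...,0]*d,-q[...,1]*d,-d],-1)
    return P@i["rotation"].T+i["eye"]
E
python3 - <<'E'
from h import *
p=cv2.imread("pics/top0.png")[:,:,::-1]; d=np.load("pics/topd0.npy"); W=cloud("top",d)
hsv=cv2.cvtColor(np.ascontiguousarray(p),cv2.COLOR_RGB2HSV).astype(int)
red=((hsv[...,0]<10)|(hsv[...,0]>170))&(hsv[...,1]>120)
blue=(abs(hsv[...,0]-112)<14)&(hsv[...,1]>120)
def rect(m,n):
    a=W[m][:,:2]; r=cv2.minAreaRect((a*1000).astype(np.float32)); print(n,m.sum(),r,np.median(W[m],0))
for n,m in(("red",red),("blue",blue)):
    k,l,s,c=cv2.connectedComponentsWithStats(m.astype(np.uint8))
    for j in range(1,k):
        if s[j,4]>100: print(c[j]); rect(l==j,n)
z=W[...,2]; print("bench z",np.median(z[d>0]))
m=(abs(z-.02)<.005)&(W[...,0]>.56)&(W[...,0]<.74)&(W[...,1]>-.06)&(W[...,1]<.22)
m=cv2.morphologyEx(m.astype(np.uint8),cv2.MORPH_OPEN,np.ones((5,5)))>0
rect(m,"deck")
E
```

```text
[229.92331606 215.89637306]
red 965 ((569.789794921875, 185.3942108154297), (73.62582397460938, 309.04400634765625), 4.7849040031433105) [0.56157238 0.27991642 0.03984969]
[318.51768489 239.04694534]
red 1555 ((501.636962890625, 63.88825607299805), (93.83011627197266, 108.86251068115234), 5.373229503631592) [0.5019065  0.06308311 0.0094725 ]
[ 75.22005988 374.29041916]
red 1336 ((287.1382141113281, 394.5484313964844), (165.64852905273438, 881.4884033203125), 24.611936569213867) [0.19029733 0.63211146 0.04431065]
[ 91.49714984 129.19442182]
blue 4912 ((729.3165893554688, 376.5556335449219), (757.9174194335938, 212.14488220214844), 77.87213897705078) [0.76863203 0.59593525 0.08987662]
[391.39669421 148.61157025]
blue 121 ((639.3118896484375, -42.41499328613281), (25.856395721435547, 232.78509521484375), 46.49177932739258) [ 0.70765235 -0.10618317  0.12903364]
[298.91015625 156.859375  ]
blue 256 ((644.350341796875, 113.12073516845703), (184.51437377929688, 182.75921630859375), 85.4869155883789) [0.70495532 0.10802742 0.04401839]
[559.87610619 183.78761062]
blue 113 ((603.4312133789062, -275.7225036621094), (48.637657165527344, 616.96533203125), 6.18947172164917) [ 0.63085531 -0.53918156  0.01117575]
[ 70.33581837 262.01728228]
blue 2951 ((502.3338317871094, 421.6628112792969), (101.25586700439453, 789.2999877929688), 10.585187911987305) [0.45522431 0.66901434 0.04503774]
bench z -0.0007100379753331998
deck 3778 ((642.093505859375, 94.90470123291016), (125.71533966064453, 199.66355895996094), 12.384586334228516) [0.64141353 0.09520189 0.01962928]
```

View pics/top0.png

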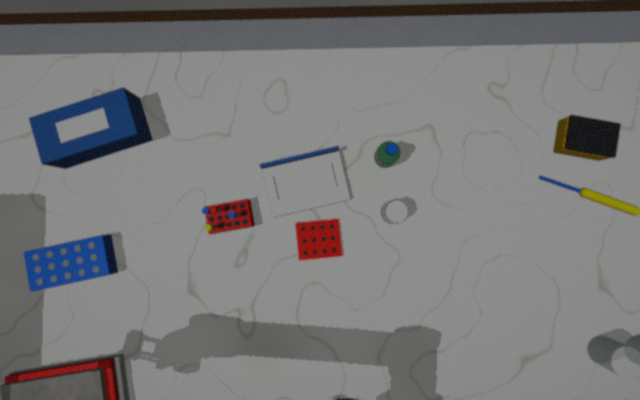

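View pics/scene0.png

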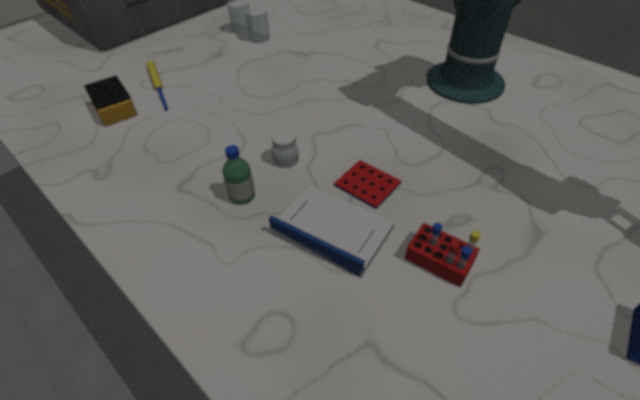

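Top view: plate at about px (319,239), deck (307,182) with its blue stop at the top. The rack is at (228,216), the bottle at (388,152) and the jar at (396,211). The network results agree with the depth fits. Deck origin is (0.581, 0.0815) with yaw 0.216; the plate sits about 34 mm short of the step. Next I push with the shut fingers.

```bash
cat >> h.py <<'E'
YAW=0.216; O=np.array([.581,.0815,0])
dx=np.array([np.cos(YAW),np.sin(YAW),0]); dy=np.array([-dx[1],dx[0],0])
D=np.stack([dx,dy,[0,0,1]],1)
def w(x,y,z): return O+D@np.array([x,y,z])      # deck frame -> world
def loc(): return D.T@(env.sense()["ee_pos"]-O)
def force(): return D.T@env.sense()["wrist_force"]
E
python3 - <<'E'
from h import *
effector.grasp(10)
best=None
for s in(1,-1):
    R=np.stack([s*dx,np.cross([0,0,-1],s*dx),[0,0,-1]],1)
    q=solver.inverse_kinematics(w(-.165,.004,.1),R); print(s,q)
    if q is not None and (best is None or abs(q[6])<abs(best[1][6])): best=(s,q,R)
np.save("R.npy",best[2]); R=best[2]
env.reach(w(-.165,.004,.1),R)
env.movel(w(-.165,.004,.005),rate=.1)
env.pause(.3); s=env.sense(); print(s["t"],loc(),force(),s["gripper_width"])
x=-.165
while x<-.112:
    x+=.006; env.movel(w(x,.004,.005),rate=.04); print(round(x,4),loc().round(4),force().round(2),round(env.sense()["t"],2))
E
```

```text
1 [-0.94175431  0.35217126  0.87858301  2.27317867 -0.43314656  0.68497926
 -1.10535704]
-1 [-0.47142531  0.2680832   0.3105536   2.24845523 -0.13564254  0.64173189
  1.72439364]
5.7333 [-0.16476177  0.00415421  0.00528665] [ 0.40607489 -0.69111011 -0.09425747] 0.0007679989154092196
-0.159 [-0.1585  0.004   0.005 ] [ 0.33 -0.74  0.21] 6.03
-0.153 [-0.1527  0.0039  0.005 ] [ 0.89  0.59 -0.6 ] 6.33
-0.147 [-0.1467  0.004   0.005 ] [ 0.56  0.16 -0.63] 6.63
-0.141 [-0.1407  0.004   0.005 ] [-0.14 -0.1   0.38] 6.93
-0.135 [-0.1346  0.004   0.005 ] [ 0.13  1.28 -0.38] 7.23
-0.129 [-0.1284  0.004   0.005 ] [-0.14 -0.58  0.11] 7.53
-0.123 [-0.1223  0.0039  0.0051] [-0.77 -0.13  0.  ] 7.83
-0.117 [-0.1163  0.004   0.005 ] [ 0.48  0.14 -0.34] 8.13
-0.111 [-0.1147  0.0041  0.0044] [-8.61 -0.99  5.81] 8.43
```

```bash
python3 - <<'E'
from h import *
print(force(),loc())
c="scene"
p,d=viewer.read_camera(c); cv2.imwrite("pics/s1.png",cv2.resize(p[100:300,260:500,::-1],None,fx=3,fy=3))
for c in("scene","top"):
    if c=="top": p,d=viewer.read_camera(c)
    for n in("plate","plate_lead"): print(c,n,[(D.T@(r["at"]-O),round(r["score"],2)) for r in tip_of(c,n)[:1]])
E
```

```text
[-8.60720912 -0.99150031  5.81102538] [-0.11465335  0.00413407  0.00440598]
scene plate [(array([-0.05570531, -0.00098386,  0.003     ]), 0.68)]
scene plate_lead [(array([-0.01062738, -0.00084186,  0.0073    ]), 0.92)]
top plate [(array([-5.53718811e-02,  6.91463259e-05,  5.60000000e-03]), 0.94)]
top plate_lead [(array([-0.00965026, -0.0052538 ,  0.0044    ]), 0.9)]
```

View pics/s1.png

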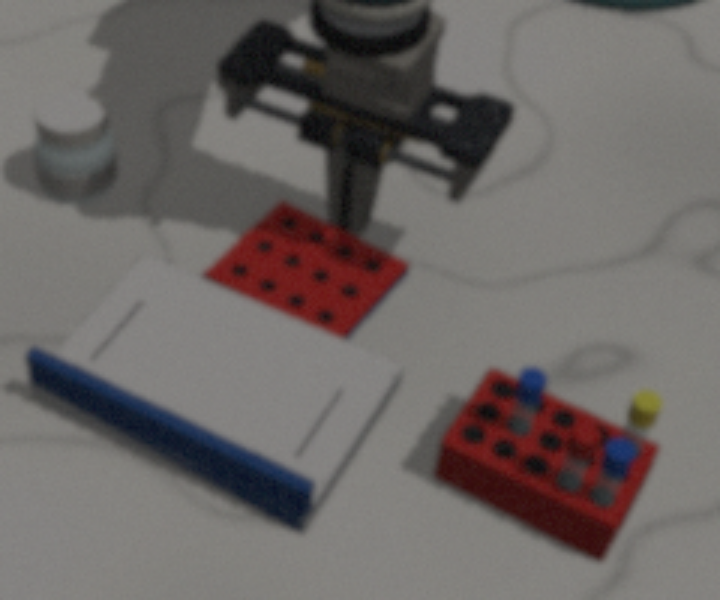

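The crop shows the plate short of the step at about px (305,270), still slightly turned. Its +y lead corner is touching and the finger line is jammed by friction. I'll push on the −y side to square it.

```bash
cat >> h.py <<'E'
def go(x,y,z,rate=.05): env.movel(w(x,y,z),rate=rate)
def push(x,y,z,step,fmax,xmax):
    while x<xmax:
        x+=step; go(x,y,z,.03); f=force()
        if -f[0]>fmax: break
    print("push",round(x,4),loc().round(4),f.round(2),round(env.sense()["t"],2)); return x
E
python3 - <<'E'
from h import *
go(-.125,.004,.005);go(-.125,-.036,.005,.1)
push(-.120,-.036,.005,.001,5,-.1)
go(-.120,-.036,.005);go(-.120,0,.005,.1)
push(-.112,0,.005,.001,5,-.095)
for n in("plate","plate_lead"):
    for c in("scene","top"): 
        if n=="plate": p,d=viewer.read_camera(c)
        print(c,n,[(D.T@(r["at"]-O),round(r["score"],2)) for r in tip_of(c,n)[:1]])
W=cloud("top",d); hsv=cv2.cvtColor(np.ascontiguousarray(p),cv2.COLOR_RGB2HSV).astype(int)
m=((hsv[...,0]<10)|(hsv[...,0]>170))&(hsv[...,1]>120)&(abs(W[...,1]-.07)<.07)&(abs(W[...,0]-.53)<.1)
r=cv2.minAreaRect((W[m][:,:2]*1000).astype(np.float32));print(r)
E
```

```text
push -0.108 [-0.1094 -0.0359  0.0049] [-6.47 -0.98  5.61] 12.82
push -0.107 [-1.094e-01  1.000e-04  4.600e-03] [-8.01 -0.52  5.12] 15.17
scene plate [(array([-0.04837785,  0.00488199,  0.0036    ]), 0.63)]
top plate [(array([-0.05052426,  0.00443156,  0.0044    ]), 0.72)]
scene plate_lead [(array([-0.0027901 ,  0.00501451,  0.0071    ]), 0.89)]
top plate_lead [(array([-0.00237797,  0.00502646,  0.0046    ]), 0.63)]
((539.4564819335938, 76.74964141845703), (78.77195739746094, 108.65984344482422), 11.9417085647583)
```

```bash
cat >> h.py <<'E'
import json
OFF=-.0144
def tip(th0,th1,e,F=10,step=2.5,rate=.04):
    th=th0
    while th<th1:
        th=min(th+step,th1); a=np.radians(th); c,s=np.cos(a),np.sin(a)
        go(-.095*c-.005*s+OFF+e*c,0,.095*s+.005*c-e*s,rate)
        f=force(); pr=-f[0]*c+f[2]*s; tg=f[0]*s+f[2]*c
        if abs(th%10)<.1 or pr<4 or pr>15: print(th,"press",round(pr,1),"tang",round(tg,1),"e",round(e,4),loc().round(4))
        if pr<2 or pr>19: print("stop");break
        e+=np.clip(.00025*(F-pr),-.001,.001)
    print(th,e,env.sense()["t"]); json.dump([th,e],open("st.json","w"))
E
python3 - <<'E'
from h import *
tip(0,40,.003)
p,d=viewer.read_camera("scene"); cv2.imwrite("pics/s2.png",cv2.resize(p[100:300,260:500,::-1],None,fx=3,fy=3))
print([(D.T@(r["at"]-O),round(r["score"],2)) for n in("plate","plate_lead") for r in tip_of("scene",n)[:1]])
E
```

```text
10.0 press 9.3 tang -1.8 e 0.0051 [-0.1085  0.0002  0.0193]
20.0 press 10.8 tang -2.1 e 0.0055 [-0.1055  0.0002  0.034 ]
30.0 press 11.3 tang -2.7 e 0.0046 [-0.1002  0.0002  0.0484]
40.0 press 11.2 tang -2.6 e 0.0036 [-0.0915  0.0002  0.0619]
40.0 0.003315694597326186 19.4667
[(array([-0.04591205,  0.00352191,  0.0298    ]), 0.93), (array([-0.00565609,  0.00595051,  0.0054    ]), 0.64)]
```

View pics/s2.png

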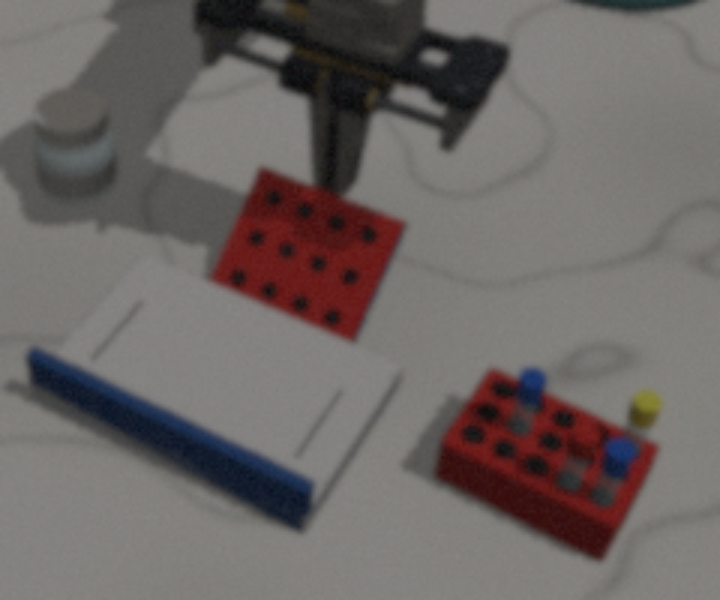

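The plate is tipped up about 40° (red face around px (310,255)) and the fingers are holding its near edge. I'll carry on to vertical.

```bash
python3 - <<'E'
from h import *
th,e=json.load(open("st.json"))
tip(th,72.5,e)
th,e=json.load(open("st.json"))
if th>=72: tip(th,87.5,e-.001,F=6)
p,d=viewer.read_camera("scene"); cv2.imwrite("pics/s3.png",cv2.resize(p[100:300,260:500,::-1],None,fx=3,fy=3))
print([(D.T@(r["at"]-O),round(r["score"],2)) for n in("plate","plate_lead") for r in tip_of("scene",n)[:1]])
E
```

```text
50.0 press 11.4 tang -2.0 e 0.0024 [-0.0802  0.0001  0.074 ]
60.0 press 8.9 tang -1.8 e 0.0013 [-0.066   0.0001  0.0841]
70.0 press 6.4 tang 0.2 e 0.0009 [-0.0502  0.      0.091 ]
72.5 0.0007549654792316958 22.8667
75.0 press -1.3 tang -1.3 e -0.0002 [-0.043   0.0001  0.0935]
stop
75.0 -0.0002450345207683042 23.125
[(array([-0.05024775,  0.00242568,  0.032     ]), 0.6), (array([-0.00814543,  0.00393726,  0.0091    ]), 0.57)]
```

View pics/s3.png

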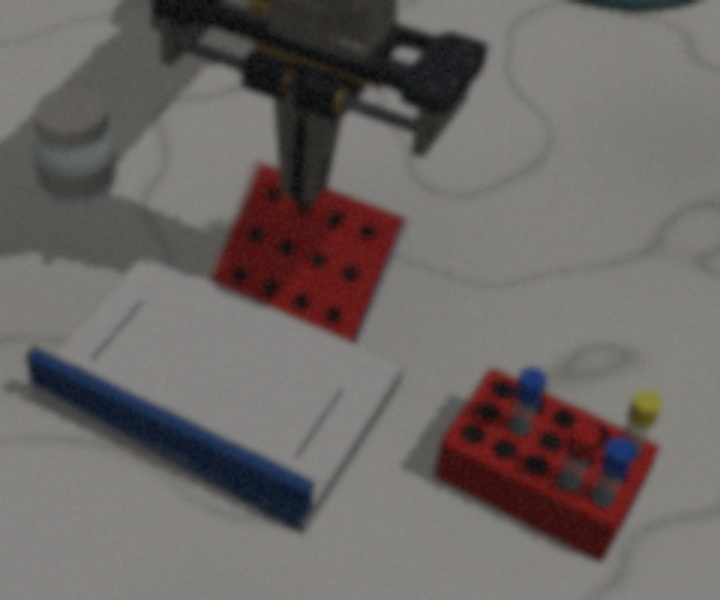

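The plate slipped because my 1 mm relief step was far too big for the arm's vertical stiffness. It is falling back flat. I'll lift clear, look again and redo the tip with a stiffness-scaled gain and no relief.

```bash
sed -i 's/e+=np.clip(.00025\*(F-pr),-.001,.001)/e+=np.clip((.00025*c*c+.00007*s*s)*(F-pr),-.001,.001)/' h.py
cat >> h.py <<'E'
def plate(red=True,c="top"):
    p,d=viewer.read_camera(c); W=cloud(c,d); L=(W-O)@D
    hsv=cv2.cvtColor(np.ascontiguousarray(p),cv2.COLOR_RGB2HSV).astype(int)
    h=hsv[...,0]; m=(((h<10)|(h>170)) if red else abs(h-112)<14)&(hsv[...,1]>100)&(abs(L[...,1])<.09)&(L[...,0]>-.15)&(L[...,0]<.119)&(d>0)
    r=cv2.minAreaRect((L[m][:,:2]*1000).astype(np.float32)); print("plate",r,"z",np.percentile(L[m][:,2],[5,50,95]).round(4),m.sum()); return p
E
python3 - <<'E'
from h import *
go(-.06,0,.13,.15); go(-.15,0,.13,.2)
plate()
print([(D.T@(r["at"]-O),round(r["score"],2)) for n in("plate","plate_lead") for r in tip_of("top",n)[:1]],env.sense()["t"])
E
```

```text
plate ((-61.32792663574219, 4.443012237548828), (94.54541015625, 109.72750854492188), 0.12339186668395996) z [0.006  0.0094 0.0126] 1590
[(array([-0.06147103,  0.00540022,  0.0034    ]), 0.59), (array([-0.01428463,  0.00395341,  0.0048    ]), 0.81)] 24.4417
```

Flat again, square and about 10 mm from the step. Retrying.

```bash
python3 - <<'E'
from h import *
go(-.145,.002,.03,.15);go(-.145,.002,.005,.1);go(-.116,.002,.005,.05)
x=push(-.116,.002,.005,.001,7,-.095)
tip(0,87.5,x+.1094,F=10.5)
p,d=viewer.read_camera("scene"); cv2.imwrite("pics/s4.png",cv2.resize(p[100:300,260:500,::-1],None,fx=3,fy=3))
print(force(),[(D.T@(r["at"]-O),round(r["score"],2)) for n in("plate","plate_lead") for r in tip_of("scene",n)[:1]])
E
```

```text
push -0.107 [-0.1094  0.0021  0.0047] [-7.67  0.45  5.72] 28.64
10.0 press 9.9 tang -1.8 e 0.0052 [-0.1085  0.0016  0.0192]
20.0 press 11.3 tang -2.1 e 0.0054 [-0.1055  0.0015  0.034 ]
30.0 press 11.4 tang -1.9 e 0.0047 [-0.0997  0.0012  0.0484]
40.0 press 11.7 tang -2.3 e 0.0038 [-0.0915  0.001   0.0618]
50.0 press 12.1 tang -1.6 e 0.0025 [-0.0802  0.0007  0.0739]
60.0 press 12.3 tang -1.1 e 0.0017 [-0.0661  0.0005  0.0839]
70.0 press 10.6 tang 0.1 e 0.0013 [-0.0499  0.0004  0.091 ]
80.0 press 9.8 tang 0.5 e 0.0015 [-0.033   0.0003  0.0946]
87.5 0.0019639736375346066 37.4083
[0.31267673 1.36632893 9.17509156] [(array([-0.00729024,  0.00456864,  0.004     ]), 0.7)]
```

View pics/s4.png

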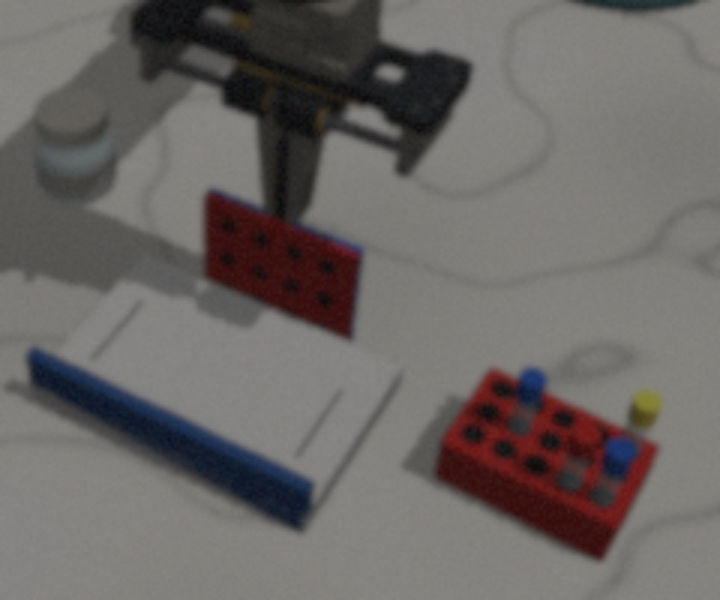

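Vertical, flush on the step (edge from about (205,195) to (360,250)). Now I release, go behind and nudge it over.

```bash
python3 - <<'E'
from h import *
l=loc(); go(l[0],0,.112,.06); go(-.06,.002,.112,.15); go(-.06,.002,.08,.15)
for x in np.arange(-.05,.03,.006):
    go(x,.002,.08,.04); f=force()
    if abs(f[0])>2.5: print(round(x,3),f.round(1))
env.pause(.3); go(-.03,.002,.12,.2); go(-.12,.002,.12,.25)
p=plate(False); cv2.imwrite("pics/t5.png",cv2.resize(p[120:280,230:430,::-1],None,fx=3,fy=3))
print([(D.T@(r["at"]-O),round(r["score"],2)) for n in("plate","plate_lead") for r in tip_of("top",n)[:1]],env.sense()["t"])
E
```

```text
plate ((-16.989315032958984, 3.612987518310547), (109.41519927978516, 146.7767333984375), 89.7657699584961) z [0.0264 0.0297 0.0327] 1397
[(array([0.00752318, 0.00162537, 0.0248    ]), 0.82), (array([-0.03993729,  0.00415611,  0.025     ]), 0.85)] 44.5667
```

View pics/t5.png

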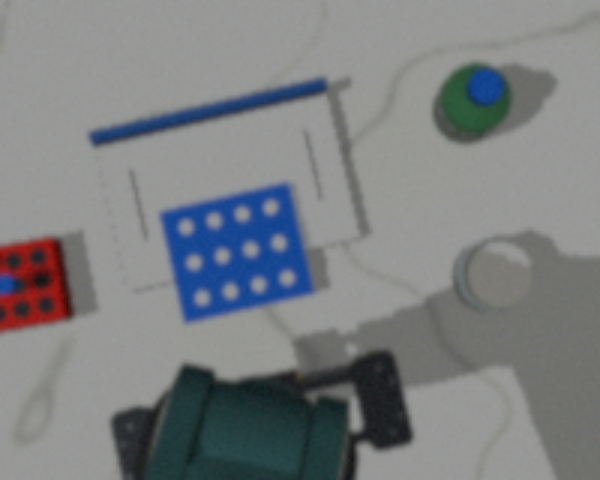

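Blue side up, flat on the deck and overhanging the front, with its centre at about (240,253) in the crop. Now I slide it home.

```bash
python3 - <<'E'
from h import *
go(-.085,.003,.06,.2);go(-.085,.003,.0255,.15)
for x in np.arange(-.077,.0081,.006):
    go(x,.003,.0255,.05); f=force()
    if -f[0]>5: print("early",x,f);break
x=push(x,.003,.025,.001,7,.03)
l=loc(); go(l[0]-.03,.003,.03,.1); go(l[0]-.08,.003,.10,.2)
p=plate(False); cv2.imwrite("pics/t6.png",cv2.resize(p[120:280,230:430,::-1],None,fx=3,fy=3))
print([(D.T@(r["at"]-O),round(r["score"],2)) for n in("plate","plate_lead","deck","rack","bottle","jar") for r in tip_of("top",n)[:1]],env.sense()["t"])
E
```

```text
push 0.017 [0.0153 0.0029 0.0248] [-7.07 -0.09  5.37] 51.99
plate ((-3.4517059326171875, 4.0901336669921875), (108.9924087524414, 245.07164001464844), 89.77678680419922) z [0.0264 0.0298 0.0329] 1336
[(array([0.07314614, 0.00114972, 0.0221    ]), 0.77), (array([0.02794839, 0.00932671, 0.0239    ]), 0.91), (array([ 0.02225973,  0.20222847, -0.002     ]), 0.96), (array([ 8.01397515e-02, -2.13333214e-01, -1.00000000e-04]), 0.6), (array([-0.05936687, -0.19777195, -0.0008    ]), 0.9)] 53.4
```

View pics/t6.png

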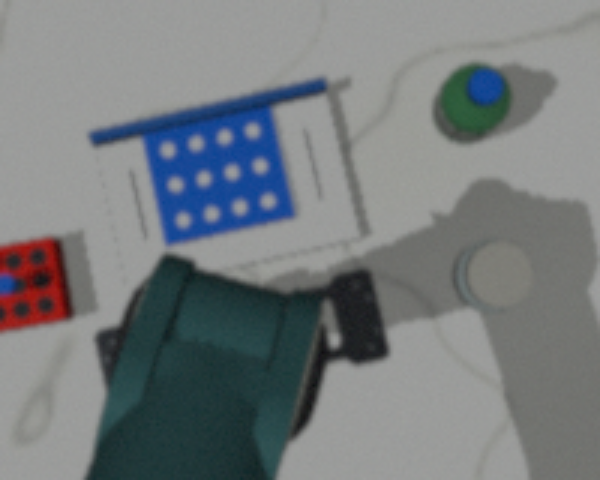

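The plate is against the stop and square, at about (220,172) in the crop. The TCP stopped at 15.3 mm against 15.6 mm predicted for fully home. The robot is clear, so I'm handing in.

```bash
python3 -c "
from station import *
print(workorder.finish_job())"
```

```text
the job is handed in; nothing more can be done
None
```

I handed in the job at about 53 s: the plate lies blue side up, square and against the back stop, with the robot clear of it and the rack, bottle and jar untouched. The first tip slipped and the plate fell back flat, so I tipped it a second time; no verdict came back.

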